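Pop open the skewer box, put the skewer away, snap the lid shut

ROBOT

A 7-joint arm with a two-finger parallel gripper is mounted at the origin on the work surface. World frame = base frame: x ahead of the robot, y to its left, z up, the work surface at z = 0. Lengths are in mm, angles in rad, forces in N, time in s.
With the tool pointing down it reaches from about 425 to 1025 mm from the base axis. Payload 3.6 kg.
Tool frame: the origin (TCP) lies midway between the tips of the shut fingers; the grasp point (between the pads) lies 19 mm behind it (r.hold_point_z is the distance from the TCP to the grasp point, in mm); z points along the fingers, x is the direction in which the jaws open and shut, and the axes are right-handed (so a half turn about z gives the same grasp; the last joint's range is limited). The gripper opens to 85 mm and grips with 20 to 120 N. Pads are 22 mm wide; open, the fingers measure 114 mm over their backs; the gripper's body (76 mm by 85 mm) begins 54 mm behind the grasp point. The pads swing forward as they close: fully open they stand 13 mm farther back than shut.
Start: joints at [-1.341, 0.591, 0.048, 1.609, -0.033, 0.943, -0.034], TCP at [229.982, 687.559, 231.302] pointing down, gripper open.
Joint ranges: [-2.69, 2.69], [-0.47, 2.24], [-1.27, 1.36], [0.19, 2.51], [-1.53, 4.68], [0.08, 2.07], [-3.09, 3.09]. Speed limits (rad/s): [2.57, 2.57, 3.14, 3.14, 3.14, 3.14, 3.14].

INTERFACE

Orientations are given as a unit quaternion [x, y, z, w].
In Python, from bench import r gives the robot as it stands. Calls block until the motion is done:
- r.goto(position, orientation): joint-space move of the TCP to a pose.
- r.move_linear(position, v=150, orientation=None): straight line of the TCP; orientation=None keeps the orientation; v is the mean speed in mm/s.
- r.move_j(angles): joint-space move.
- r.let_go() and r.close(newtons=None): open the fingers fully, or close them until they stop; newtons is the grip in N (None keeps the last).
- r.pause(seconds).
- r.inverse_kinematics(position, orientation): joint angles nearest the present ones, or None.
- r.get_state(): the state.
- r.camera(name): name is "scene" or "top" or "wrist"; returns a dict with "img" (400x640x3 uint8, red, green, blue), "depth" (400x640 float32, mm along the optical axis (not along the pixel's ray), 0 where there is no reading), "K" (3x3 intrinsics, pixels), "R" (3x3) and "t" (3): a world point X has camera coordinates R X + t; the wrist camera has in their place "T_tool_cam" (4x4, takes a point from camera to tool coordinates, whose origin is the TCP and whose axes are the tool frame's). Camera axes: x right, y down, z forward; pixel columns grow to the right and rows downward; lengths in mm; the calibration is good to about 2 mm. A picture is of the moment at which its call begins: read the wrist's pose just before it.
A pose or a line that the arm cannot do raises r.Unreachable and nothing moves.
- r.sign_off(): hands the job in, once; it reports no verdict.
The state is a dict: "t": time; "joint_positions": joint angles; "joint_velocities": joint speeds; "joint_torque": joint torques, N m; "ee_pos": TCP position; "ee_rot": TCP orientation; "ft_force": force on the tool from outside, world axes, zero at the start; "ft_torque": the same for the moment, N m; "grip_width": finger opening in mm.
Only numpy, scipy, OpenCV 4.12 (cv2) and the standard library are available. Lean on these libraries where they do the work, as an engineer would, in place of code of your own. Each camera call takes 0.05 s, during which the arm holds its last target.

TASK

Press the thumb latch of the red skewer box so that its sprung lid pops right open by itself, lay the loose skewer inside the box, then push the lid down until it clicks and stays shut. Feel for the latch and the click and press gently: forcing the latch or the lid breaks them. Leave the crock, the grinder and the tin where they stand.

Things in the scene. Friction and masses are not known exactly. Their poses are not given: they have to be found in the camera images.
- box: Red plastic skewer box, fixed. Tray 100 (x) by 190 (y) by 42 mm high, walls and floor 4 mm; about 58 mm high shut. Origin: centre of underside; x points from the latch side (front, roughly facing the robot) to the hinge side, z up. The rim with lid and latch is adjustable: it sits up to 8 mm lower or higher than the heights given here and this pose does not show it; find it by touch.
- latch_pad (a point): Nominal middle of the thumb pad's top (real height up to 8 mm lower or higher), 94 mm before the box's centre, 38 mm above its underside. Yellow pad 20 (x) by 24 mm on a black tab 34 mm square. Pushed straight down it yields from about 2 N, frees the lid at about 4 N after some 6 mm, meets a hard stop at about 5 N after 7 mm. More than 15 N breaks it.
- latch_hook (a point): Nominal top of the steel latch hook, which stands between pad and lid, 24 mm wide. It tips up to 9 mm towards the pad as the pad goes down, so keep the finger on the outer part of the pad: from 12 mm inwards of the pad's middle to 14 mm outwards. Height as uncertain as the pad's.
- hinge (a point): Nominal middle of the lid's hinge line (height up to 8 mm lower or higher), which runs along the box's y, 50 mm behind the box's centre and 55 mm above its underside. The lid is a red plate with an orange panel, 100 mm from hinge line to free edge, 190 mm wide, 6 mm thick, centred on the hinge line's height. More than 20 N on the lid breaks it.
- lid (a joint): Lid angle, rad: 0 shut and latched, 1.85 popped open, leaning 16 degrees past upright, away from the robot, -0.015 hard stop. Spring: 1.5 N at the free edge when nearly shut. To shut, push its outer face near the free edge from behind, then down in an arc. Over the last 12 mm it rides over the hook (up to 7 N), clicks, then 1.5 mm on hits the hard stop. Let go before the click, it springs open.
- skewer: Loose steel skewer with a wooden handle, 145 mm long, lying on the shelf, about 60 g. Origin: underside of the handle's middle; own x points from the handle to the tip, z up. Handle 60 mm long (x = -30 to 30 mm), 16 by 16 mm; shank 5 mm wide, 4 mm thick, at 8 mm height, from x = 30 to 115 mm. Balance point at about x = 18 mm. It fits into the box only lying along the box's y, either way round, its full length within the walls.
- skewer_tip (a point): The skewer's pointed end, on its axis, 115 mm from the handle's middle and 8 mm above the underside.
- crock: Empty white ceramic crock, 104 mm across, 125 mm high; stands on the shelf, must not be disturbed. Origin: centre of the underside.
- grinder: Dark wooden grinder with a turning knob on top, 58 mm across, 147 mm high; must not be disturbed. Origin: centre of the underside.
- tin: Closed spice tin, 64 mm across, 95 mm high; must not be disturbed. Origin: centre of the underside.

How it is judged:
By the outcome, as a careful person would: the job done as asked, in the order asked, and still so for the second after the job is handed in, with the robot touching nothing.
It also fails if it takes over 67 s, if anything falls off the work surface, if the arm or the gripper's body presses on something with over 40 N, if the wrist force passes 120 N, or if a joint passes its speed limit or range.

## Working session

There is one attempt and no reset: what is moved stays moved. The work goes in short steps, each a Python script; the robot and the scene stay as the last script left them, time stands still between calls to the robot, and variables do not carry over. Pictures are saved under pics/ and viewed, and the job is handed in when it is done.

```bash
ls; mkdir -p pics
python3 - <<'E'
from bench import r
import cv2,numpy as np,pickle
s=r.get_state();print(s, r.hold_point_z)
d={}
for n in("scene","top"):
    c=r.camera(n);d[n]=c
    cv2.imwrite(f"pics/{n}0.png",c["img"][:,:,::-1]);print(n,c["K"],c["R"],c["t"])
pickle.dump(d,open("cams0.pkl","wb"))
E
```

```text
pics
{'t': 0.0, 'joint_positions': array([-1.34150235,  0.59211427,  0.04831415,  1.60982339, -0.03331045,
        0.94271477, -0.03367398]), 'joint_velocities': array([ 0.00152368,  0.00103352, -0.00117705,  0.00015095, -0.0006777 ,
       -0.00013588,  0.00033153]), 'joint_torque': array([ 3.48082431e-04, -5.48690701e+01,  1.54683966e+00, -1.98117149e+01,
        9.40240687e-03,  8.93367338e-03, -8.13056459e-06]), 'ee_pos': array([229.71904311, 686.7686711 , 230.14441976]), 'ee_rot': array([ 8.11520752e-01,  5.84322513e-01, -8.76514404e-04,  7.08829258e-04]), 'ft_force': array([-0.63669724,  0.10478186,  0.42171873]), 'ft_torque': array([-0.03100626, -0.00976304, -0.00606501]), 'grip_width': 85.37149262961934} 18.700000000000003
scene [[383.253321     0.         312.47365308]
 [  0.         383.253321   200.8915576 ]
 [  0.           0.           1.        ]] [[ 0.56980535  0.82155728 -0.01911804]
 [ 0.57883899 -0.4177602  -0.70030125]
 [-0.58332435  0.38796913 -0.71359138]] [-352.24883983 -287.63428288 1281.7222976 ]
top [[401.92961575   0.         322.3895159 ]
 [  0.         401.92961575 198.13047061]
 [  0.           0.           1.        ]] [[-0.02806025 -0.99950211  0.01442733]
 [-0.98278671  0.02494872 -0.18305147]
 [ 0.18260039 -0.01931546 -0.98299746]] [  9.91533712 600.17454196 901.64320658]
```

View pics/scene0.png

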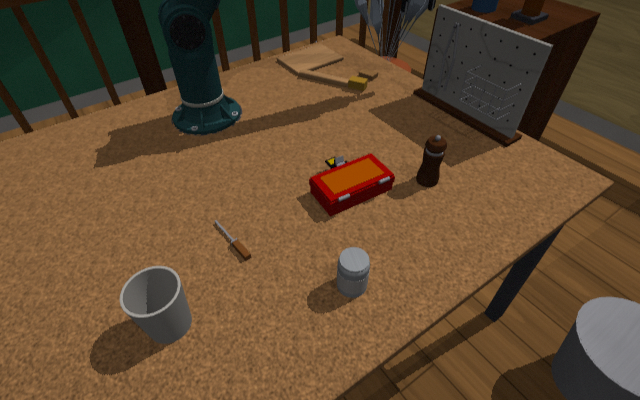

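View pics/top0.png

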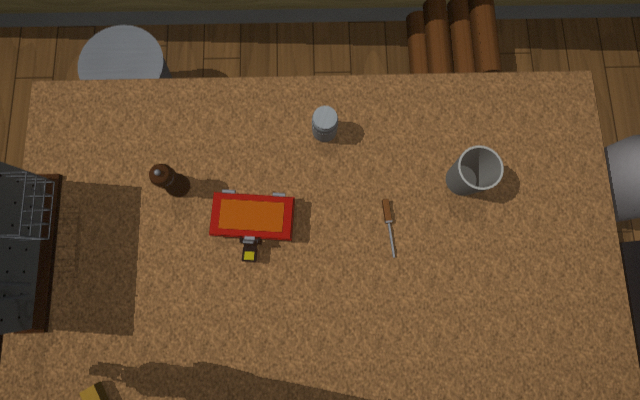

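The top view shows the red box at about (252,217), with its yellow pad at (249,256). The skewer's handle is at (388,210) and its tip at (394,256). The tin is at (325,122), the crock at (478,170) and the grinder at (165,178). Next I'll measure these positions.

```bash
cat > h.py <<'E'
import numpy as np,cv2
def ray(c,u,v):
    d=c["R"].T@(np.linalg.inv(c["K"])@np.array([u,v,1.0])); o=-c["R"].T@c["t"]; return o,d
def onplane(c,u,v,z):
    o,d=ray(c,u,v); return o+d*(z-o[2])/d[2]
def cloud(c):
    h,w=c["depth"].shape; u,v=np.meshgrid(np.arange(w),np.arange(h))
    P=np.stack([u,v,np.ones_like(u)],-1)@np.linalg.inv(c["K"]).T*c["depth"][...,None]
    return (P-c["t"])@c["R"]
def mask(img,lo,hi):
    return cv2.inRange(cv2.cvtColor(img,cv2.COLOR_RGB2HSV),np.array(lo),np.array(hi))
E
python3 - <<'E'
import pickle,cv2
from h import *
d=pickle.load(open("cams0.pkl","rb"))
for n in("top","scene"):
    c=d[n];X=cloud(c);hsv=cv2.cvtColor(c["img"],cv2.COLOR_RGB2HSV)
    print(n)
    pts={"top":dict(table=(350,230),lid=(252,217),pad=(249,256),handle=(388,210),tip=(393,245),tin=(325,116),crock=(478,150),grind=(160,172)),
     "scene":dict(table=(250,190),lid=(352,177),pad=(333,162),handle=(240,249),tip=(222,229),tin=(353,255))}[n]
    for k,(u,v) in pts.items(): print(k,hsv[v,u],X[v,u].round(1))
    for nm,lo,hi in(("orange",(7,200,150),(16,255,255)),("yellow",(24,150,110),(34,255,255)),("red",(0,200,80),(4,255,255))):
        m=mask(c["img"],lo,hi); nn,l,st,ce=cv2.connectedComponentsWithStats(m)
        for i in range(1,nn):
            if st[i,4]>20:
                q=X[l==i]; print(nm,st[i],ce[i].round(1),np.median(q,0).round(1),cv2.minAreaRect(q[:,:2].astype(np.float32)), np.percentile(q[:,2],[5,95]).round(1))
    # above-table heights
    m=((X[...,2]>5)&(c["depth"]>0)&(X[...,0]>350)&(X[...,0]<1000)&(abs(X[...,1])<500)).astype(np.uint8)
    nn,l,st,ce=cv2.connectedComponentsWithStats(m)
    for i in range(1,nn):
        if st[i,4]>25:
            q=X[l==i]; print("blob",st[i],q.mean(0).round(1),q.max(0).round(0),q.min(0).round(0))
E
```

```text
top
table [ 15 123 131] [528.1 -73.5   1.1]
lid [ 14 224 158] [558.8 160.3  58.4]
pad [ 27 216 158] [469.2 170.1  38.8]
handle [ 14 159 112] [ 573.2 -167.8   18.6]
tip [ 14  56 109] [ 4.882e+02 -1.785e+02  1.000e-01]
tin [ 99  13 141] [791.1 -17.1  94. ]
crock [20 38 61] [ 693.3 -366.4  111.9]
grind [ 8 39 52] [651.3 347.8 140.2]
orange [ 218  199   66   33 1823] [250.9 215. ] [563.8 163.   56.1] ((538.7826538085938, 111.26507568359375), (277.617919921875, 115.8092041015625), 63.76475143432617) [53.4 59. ]
yellow [244 252  10   8  78] [248.6 255.6] [469.6 170.7  35.9] ((470.4764099121094, 171.3220977783203), (22.366661071777344, 16.761512756347656), 88.80118560791016) [33.7 39. ]
red [ 209  192   84   48 1400] [251.6 216.8] [554.8 158.6  55. ] ((547.2324829101562, 123.80862426757812), (296.3476257324219, 145.4691925048828), 68.61752319335938) [51.9 57.7]
blob [312 106  26  36 785] [777.9 -15.8  78.1] [816.  15.  99.] [755. -48.   5.]
blob [ 446  146   58   50 2078] [ 652.3 -369.1   75.1] [ 700. -311.  129.] [ 598. -414.    5.]
blob [149 164  41  34 877] [643.8 344.1  92.3] [676. 376.
[... 722 characters left out ...]
68066406), (13.637619972229004, 25.951496124267578), 52.944854736328125) [35.8 39.3]
red [310 154  85  51 875] [350.8 179.4] [591.3 141.2  56.7] ((770.991455078125, -81.77969360351562), (206.87869262695312, 820.229248046875), 40.236595153808594) [48.2 58.7]
blob [ 416  135   31   52 1009] [662.  337.7  80. ] [682. 375. 149.] [628. 321.   5.]
blob [ 309  153   86   62 3297] [576.1 146.5  48.4] [630. 257.  75.] [435.  58.   5.]
blob [215 220  36  40 262] [ 558.7 -171.7   14.4] [ 606. -159.   20.] [ 460. -182.    5.]
blob [ 337  247   33   50 1401] [801.6 -29.7  72. ] [824.  10.  99.] [762. -52.   5.]
blob [ 119  265   73   78 3971] [ 652.5 -367.3   82.4] [ 705. -315.  128.] [ 601. -417.    5.]
```

```bash
cat >> h.py <<'E'
def qd(yaw):  # tool down, jaw axis at yaw (rad) in world xy
    return np.array([np.cos(yaw/2),np.sin(yaw/2),0,0])
from scipy.spatial.transform import Rotation as Rot
def wcam(r,c,s):
    T=np.eye(4);T[:3,:3]=Rot.from_quat(s["ee_rot"]).as_matrix();T[:3,3]=s["ee_pos"]
    W=T@c["T_tool_cam"]; c=dict(c);c["R"]=W[:3,:3].T;c["t"]=-W[:3,:3].T@W[:3,3];return c
E
python3 - <<'E'
from bench import r
from h import *
import pickle
s=r.get_state();c=r.camera("wrist");print(c["T_tool_cam"].round(3),c["K"].round(1))
t=s["t"]
for yaw in(np.pi/2,-np.pi/2,0,np.pi):
  for p in([465,168,120],[550,-170,60],[550,160,120],[650,150,150]):
    q=r.inverse_kinematics(p,qd(yaw));print(round(yaw,2),p,None if q is None else np.round(q,2))
r.goto([500,150,330],qd(np.pi/2))
s=r.get_state();print(s["t"]-t,s["ee_pos"],s["ft_force"])
c=wcam(r,r.camera("wrist"),s);pickle.dump(c,open("w1.pkl","wb"));cv2.imwrite("pics/w1.png",c["img"][:,:,::-1])
E
```

```text
[[   1.       0.       0.       0.575]
 [  -0.       0.964    0.268  -67.985]
 [  -0.      -0.268    0.964 -142.476]
 [   0.       0.       0.       1.   ]] [[284.4   0.  322.2]
 [  0.  284.4 196.9]
 [  0.    0.    1. ]]
1.57 [465, 168, 120] [-0.44  0.48  0.01  2.21 -0.01  0.45  1.14]
1.57 [550, -170, 60] [ 0.27  0.65 -0.06  2.05  0.09  0.44  1.7 ]
1.57 [550, 160, 120] [-0.38  0.55  0.02  2.04 -0.02  0.55  1.23]
1.57 [650, 150, 150] [-0.33  0.61  0.05  1.81 -0.04  0.73  1.31]
-1.57 [465, 168, 120] [-0.87  0.56  0.6   2.23 -0.63  0.53 -1.35]
-1.57 [550, -170, 60] [-0.1   0.71  0.46  2.07 -0.64  0.51 -0.73]
-1.57 [550, 160, 120] [-0.81  0.65  0.65  2.06 -0.65  0.65 -1.29]
-1.57 [650, 150, 150] [-0.76  0.73  0.72  1.83 -0.64  0.83 -1.28]
0 [465, 168, 120] [-0.68  0.51  0.32  2.22 -0.35  0.47 -0.08]
0 [550, -170, 60] [ 0.07  0.67  0.21  2.06 -0.31  0.44  0.52]
0 [550, 160, 120] [-0.61  0.58  0.35  2.05 -0.36  0.57 -0.01]
0 [650, 150, 150] [-0.56  0.64  0.4   1.82 -0.35  0.75  0.02]
3.14 [465, 168, 120] [-0.15  0.51 -0.38  2.19  0.38  0.5   2.32]
3.14 [550, -170, 60] [ 0.51  0.68 -0.41  2.04  0.53  0.52  2.86]
3.14 [550, 160, 120] [-0.08  0.58 -0.39  2.02  0.38  0.6   2.42]
3.14 [650, 150, 150] [-0.03  0.64 -0.39  1.79  0.33  0.78  2.55]
2.2333 [499.94374802 151.21592671 329.87183129] [-0.40054889  1.16975156 -1.01189768]
```

View pics/w1.png

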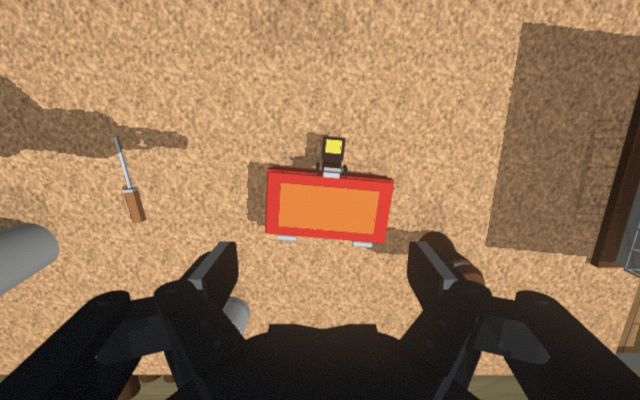

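The wrist view shows the orange panel centred at about (329,209), the yellow pad at (334,147) and the steel hook at (332,173). The skewer runs from the handle at (134,205) to the tip at (117,138). I'll fit these positions now.

Run:
```python
import pickle,cv2
from h import *
d=pickle.load(open("cams0.pkl","rb"));d["wrist"]=pickle.load(open("w1.pkl","rb"))
def tri(rs):
    A=0;b=0
    for o,v in rs:
        v=v/np.linalg.norm(v);P=np.eye(3)-np.outer(v,v);A=A+P;b=b+P@o
    return np.linalg.solve(A,b)
R={}
for n in("top","scene","wrist"):
    c=d[n];
    lo={"orange":((8,150,120),(16,255,255)),"yellow":((24,130,100),(34,255,255)),"red":((0,150,60),(5,255,255))}
    for nm in("orange","yellow"):
        m=mask(c["img"],*lo[nm]);
        m=cv2.morphologyEx(m,cv2.MORPH_OPEN,np.ones((3,3)))
        cn=cv2.findContours(m,cv2.RETR_EXTERNAL,cv2.CHAIN_APPROX_NONE)[0]
        if n=="wrist": cn=[k for k in cn if cv2.boundingRect(k)[1]<260 and 200<cv2.boundingRect(k)[0]<420]
        else: cn=[k for k in cn if 200<cv2.boundingRect(k)[0]<400]
        k=max(cn,key=cv2.contourArea);M=cv2.moments(k);uv=(M["m10"]/M["m00"],M["m01"]/M["m00"])
        z=59.5 if nm=="orange" else 38
        R.setdefault(nm,[]).append(ray(c,*uv))
        P=np.array([onplane(c,*p,z) for p in k[:,0].astype(float)])
        print(n,nm,np.round(uv,1),onplane(c,*uv,z).round(1),cv2.minAreaRect(P[:,:2].astype(np.float32)))
for nm in R: print(nm,"all",tri(R[nm]).round(1),"top+wrist",tri([R[nm][0],R[nm][2]]).round(1),"scene+wrist",tri(R[nm][1:]).round(1))
# skewer: blob by difference in wrist image: handle brown darker saturated; shank grey
for n in("top","wrist"):
    c=d[n];X=cloud(c)
    roi={"top":(375,190,405,265),"wrist":(100,125,155,230)}[n]
    hsv=cv2.cvtColor(c["img"],cv2.COLOR_RGB2HSV)
    x0,y0,x1,y1=roi
    sub=c["img"][y0:y1,x0:x1];cv2.imwrite(f"pics/sk_{n}.png",cv2.resize(sub[:,:,::-1],None,fx=7,fy=7,interpolation=cv2.INTER_NEAREST))
    h=np.zeros(hsv.shape[:2],np.uint8);h[y0:y1,x0:x1]=((X[y0:y1,x0:x1,2]>10)&(hsv[y0:y1,x0:x1,1]>150)).astype(np.uint8)
    v,u=np.nonzero(h);print(n,"handle",len(u),u.mean(),v.mean(),onplane(c,u.mean(),v.mean(),16).round(1),cv2.minAreaRect(np.array([onplane(c,a,b,16)[:2] for a,b in zip(u,v)],np.float32)))
```

```text
top orange [251.1 215.1] [563.3 162.4  59.5] ((563.6824951171875, 162.25704956054688), (149.34130859375, 70.7584457397461), 84.89229583740234)
top yellow [248.5 255.1] [471.3 171.4  38. ] ((471.62152099609375, 171.3622589111328), (21.603641510009766, 18.685850143432617), 88.4359359741211)
scene orange [351.2 175.5] [569.4 154.   59.5] ((568.8885498046875, 157.12261962890625), (150.15487670898438, 70.88371276855469), 84.9984130859375)
scene yellow [331.1 161. ] [473.2 163.1  38. ] ((473.0426025390625, 162.89393615722656), (10.924689292907715, 17.022144317626953), 53.526771545410156)
wrist orange [327.3 208.1] [564.5 160.   59.5] ((565.5007934570312, 160.36282348632812), (148.88694763183594, 69.69185638427734), 84.94267272949219)
wrist yellow [333.2 146.2] [473.2 168.5  38. ] ((473.333984375, 168.53268432617188), (24.404695510864258, 20.265607833862305), 85.0245361328125)
orange all [564.8 160.7  53.8] top+wrist [561.4 160.2  70.5] scene+wrist [565.5 159.1  54.3]
yellow all [471.6 168.7  35.3] top+wrist [470.5 167.4  63.1] scene+wrist [472.2 166.7  35.8]
top handle 132 386.45454545454544 209.36363636363637 [ 575.3 -164.5   16. ] ((575.7545776367188, -164.35633850097656), (50.73497772216797, 16.345169067382812), 6.047427177429199)<stdin>:33: RuntimeWarning: Mean of empty slice.
  ret = ret.dtype.type(ret / rcount)
Traceback (most recent call last):
cv2.error: OpenCV(4.12.0) /io/opencv/modules/imgproc/src/convhull.cpp:143: error: (-215:Assertion failed) total >= 0 && (depth == CV_32F || depth == CV_32S) in function 'convexHull'
```

Box centre is about (565.5,161), with its x axis yawed -5.05°. The pad should then be at (471.9,169.3), and it was measured at (472,169), so the two agree. Next I'll approach with the fingers shut and feel for the pad.

```bash
cat >> h.py <<'E'
BC=np.array([565.5,161.0]);BY=np.radians(-5.05)
def bx(x,y,z):
    c,s=np.cos(BY),np.sin(BY);return [BC[0]+c*x-s*y,BC[1]+s*x+c*y,z]
QB=qd(BY+np.pi/2)   # jaw along box y
QX=qd(BY)           # jaw along box x (camera toward -y?)
E
python3 - <<'E'
from bench import r
from h import *
r.close(20)
r.goto(bx(-97,0,65),QB)
s=r.get_state();print(s["t"],s["ee_pos"].round(1),s["ft_force"].round(2),s["grip_width"])
F=[]
for i in range(5): F.append(r.get_state()["ft_force"])
t=s["t"]
for z in(60,58,57):
    r.move_linear(bx(-97,0,z),v=20);s=r.get_state();print(s["t"]-t,s["ee_pos"].round(2),s["ft_force"].round(2));t=s["t"]
print(np.array(F).round(2),bx(-97,0,0))
E
```

```text
4.1917 [470.4 170.   65.8] [0.34 0.09 0.29] 0.31000897501740377
0.40000000000000036 [469.14 169.63  60.33] [-0.84 -0.34 -0.02]
0.25 [468.79 169.51  57.91] [-0.48 -0.41 -0.45]
0.25 [468.82 169.52  56.92] [-1.51 -0.5  -0.17]
[[0.34 0.09 0.29]
 [0.34 0.09 0.29]
 [0.34 0.09 0.29]
 [0.34 0.09 0.29]
 [0.34 0.09 0.29]] [np.float64(468.8765286786397), np.float64(169.53843017247684), 0]
```

```bash
cat >> h.py <<'E'
def fz(r,n=4,dt=0.03):
    a=[]
    for i in range(n):
        a.append(r.get_state()["ft_force"]); r.pause(dt)
    return np.mean(a,0)
E
python3 - <<'E'
from bench import r
from h import *
b=fz(r);print("base",b.round(2))
z=50.;r.move_linear(bx(-97,0,z),v=30)
touch=None
while z>26:
    z-=2 if touch is None else 0.8
    r.move_linear(bx(-97,0,z),v=20)
    f=fz(r,3)-b; s=r.get_state(); print(z,s["ee_pos"][2].round(2),f.round(2))
    if touch is None and f[2]>1.3: touch=z;print("touch")
    if f[2]>5.0 or (touch and touch-z>8.5): break
print(r.get_state()["t"])
c=r.camera("scene");cv2.imwrite("pics/press.png",c["img"][:,:,::-1])
E
```

```text
base [-0.21 -0.28 -0.74]
48.0 48.01 [-0.42  0.64  0.4 ]
46.0 46.0 [0.02 0.35 0.87]
44.0 43.95 [-0.02  0.02  1.05]
42.0 41.95 [0.48 0.21 0.52]
40.0 39.97 [0.45 0.3  0.87]
38.0 37.97 [0.25 0.39 0.91]
36.0 35.96 [0.82 0.2  0.5 ]
34.0 34.03 [-0.76  0.22  2.45]
touch
33.2 33.2 [-1.11  0.93  3.35]
32.400000000000006 32.35 [-1.37  0.64  3.82]
31.600000000000005 31.53 [-2.15  1.28  4.06]
30.800000000000004 30.7 [-3.32  1.33  3.41]
30.000000000000004 29.99 [-3.68  1.51  5.33]
10.1583
```

View pics/press.png

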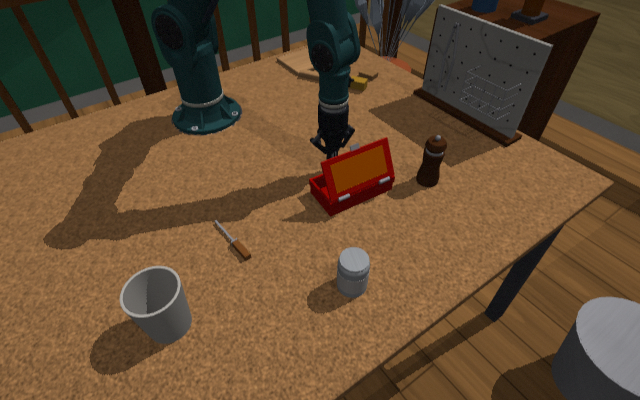

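The lid popped open. The pad contact was at z≈35.5–36.5 and the hard stop at about 30, so the rim offset is about -1.5 mm. I'll retract and look at the skewer.

Run:
```python
from bench import r
from h import *
import pickle
r.move_linear(bx(-99,0,130),v=150)
r.let_go()
r.goto([545,-168,170],qd(np.pi/2))
r.pause(0.2)
s=r.get_state();print(s["t"],s["ee_pos"])
c=wcam(r,r.camera("wrist"),s);pickle.dump(c,open("w2.pkl","wb"));cv2.imwrite("pics/w2.png",c["img"][:,:,::-1])
c=r.camera("top");cv2.imwrite("pics/top2.png",c["img"][:,:,::-1]);pickle.dump(c,open("t2.pkl","wb"))
```

```text
13.325 [ 545.23484902 -166.08274422  169.81040109]
```

View pics/w2.png

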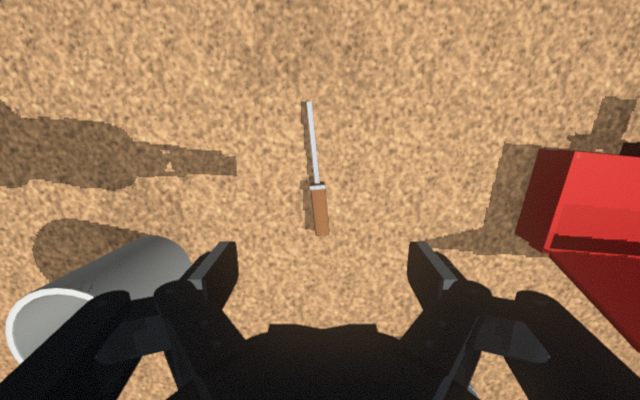

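View pics/top2.png

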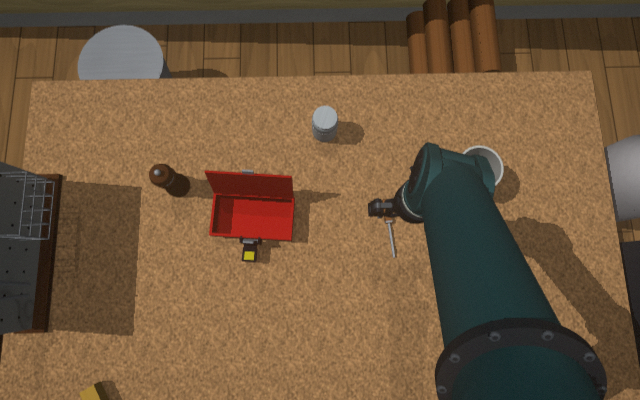

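The wrist view shows the skewer's tip at (309,102), the handle's tip-side end at (317,186) and its butt at (322,235). The top view shows the lid leaning open. Now I'll compute the skewer pose.

Run:
```python
import pickle
from h import *
c=pickle.load(open("w2.pkl","rb"));img=c["img"];hsv=cv2.cvtColor(img,cv2.COLOR_RGB2HSV)
roi=np.zeros(img.shape[:2],np.uint8);roi[90:245,295:335]=1
hsvm=((hsv[...,1]<70)&(hsv[...,2]>90)).astype(np.uint8)*roi
v,u=np.nonzero(hsvm[:182]);print("shank",len(u),u.min(),u.max(),v.min(),v.max())
P=np.array([onplane(c,a,b,10) for a,b in zip(u.astype(float),v)])[:,:2]
l=cv2.fitLine(P.astype(np.float32),cv2.DIST_HUBER,0,.01,.01).ravel();print("dir",l,np.degrees(np.arctan2(l[1],l[0])))
top=np.argmin(v);print("tip",onplane(c,u[top],v[top],9).round(1))
h=((hsv[...,0]<=13)&(hsv[...,1]>145)&(hsv[...,2]<190)).astype(np.uint8)*roi;h[:188]=0
h=cv2.morphologyEx(h,cv2.MORPH_OPEN,np.ones((3,3)))
k=max(cv2.findContours(h,cv2.RETR_EXTERNAL,cv2.CHAIN_APPROX_NONE)[0],key=cv2.contourArea)
Q=np.array([onplane(c,*p,16) for p in k[:,0].astype(float)])
print("handle",cv2.boundingRect(k),cv2.minAreaRect(Q[:,:2].astype(np.float32)),Q.min(0),Q.max(0))
for p in((309,102),(317,186),(322,235)): print(p,onplane(c,*p,8 if p[1]<150 else 16).round(1))
```

```text
shank 482 306 319 101 181
dir [ 9.9536830e-01  9.6135132e-02  5.0077930e+02 -1.7554683e+02] 5.5166574
tip [ 461.  -180.9    9. ]Traceback (most recent call last):
  File "<stdin>", line 12, in <module>
ValueError: max() iterable argument is empty
```

Run:
```python
import pickle
from h import *
c=pickle.load(open("w2.pkl","rb"));img=c["img"];hsv=cv2.cvtColor(img,cv2.COLOR_RGB2HSV)
print(hsv[210,305:335].tolist())
for p in((309,101.5),(317,184.5),(317,188),(321.5,235)): print(p,onplane(c,*p,9 if p[1]<150 else 16).round(1))
```

```text
[[15, 111, 126], [14, 106, 120], [14, 112, 121], [14, 108, 127], [16, 110, 132], [16, 108, 139], [14, 104, 142], [14, 118, 128], [14, 131, 136], [13, 141, 163], [13, 137, 171], [13, 137, 171], [13, 139, 173], [14, 138, 176], [14, 135, 180], [13, 135, 179], [14, 138, 175], [13, 133, 176], [14, 135, 178], [13, 138, 177], [13, 138, 176], [13, 133, 173], [14, 114, 185], [15, 109, 216], [14, 108, 211], [15, 109, 208], [15, 109, 211], [15, 108, 214], [16, 110, 213], [15, 110, 209]]
(309, 101.5) [ 461.4 -178.9    9. ]
(317, 184.5) [ 546.  -170.8   16. ]
(317, 188) [ 549.8 -170.8   16. ]
(321.5, 235) [ 604.1 -165.9   16. ]
```

The skewer measures 143 mm (145 given). The handle's middle is at about (575.5,-168) and the axis lies at 5.5°. When open the jaws span 114 mm, wider than the 92 mm tray, so I'll grip high on the handle and release with the fingertips just above the rim.

Run:
```python
from bench import r
from h import *
import pickle
a=np.radians(5.5);g=np.array([575.5,-168.2])-16*np.array([np.cos(a),np.sin(a)]);q=qd(a+np.pi/2)
r.goto([*g,60],q)
r.move_linear([*g,9.5],v=80)
s=r.get_state();print(s["t"],s["ee_pos"].round(2),g)
r.close(40)
s=r.get_state();print(s["t"],s["grip_width"],s["ft_force"].round(2))
r.move_linear([*g,110],v=150)
r.pause(0.1)
s=r.get_state();print(s["t"],s["grip_width"],s["ee_pos"].round(1),s["ft_force"].round(2))
c=wcam(r,r.camera("wrist"),s);pickle.dump(c,open("w3.pkl","wb"));cv2.imwrite("pics/w3.png",c["img"][:,:,::-1])
c=r.camera("scene");cv2.imwrite("pics/s3.png",c["img"][:,:,::-1])
```

```text
14.725 [ 559.6  -169.8     9.34] [ 559.57366083 -169.73353204]
15.3667 14.454735793181397 [-0.67 -0.34  4.62]
16.2833 14.842401627312263 [ 558.6 -169.4  108.8] [ 0.77 -0.21 -1.14]
```

View pics/w3.png

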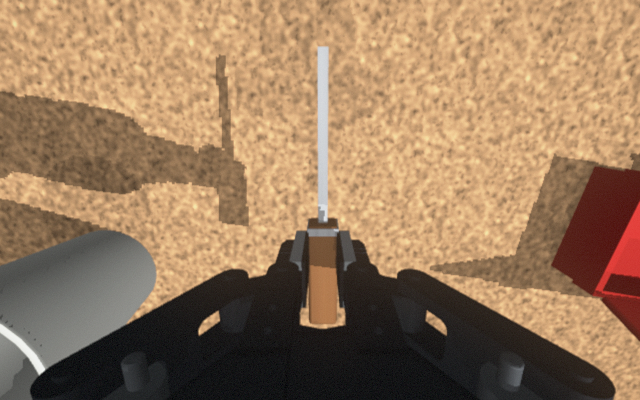

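View pics/s3.png

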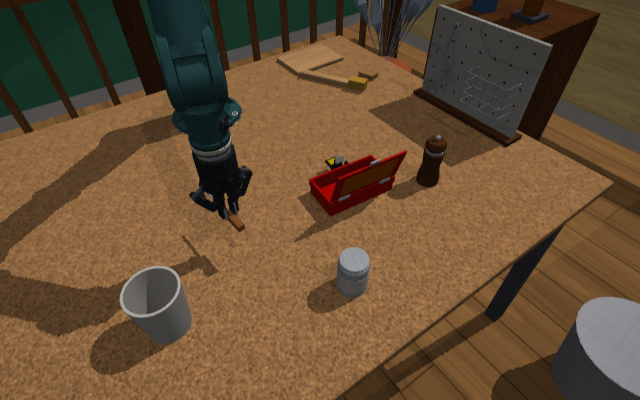

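The skewer is held level and straight, with its tip at (323,47) and the grip width at 14.8 mm. Now I'll carry it to the box and look before releasing.

```bash
python3 - <<'E'
from bench import r
from h import *
import pickle
r.goto(bx(-14,-32,120),QX)
r.move_linear(bx(-14,-32,60),v=100)
r.pause(0.1)
s=r.get_state();print(s["t"],s["grip_width"],s["ee_pos"].round(1),np.round(bx(-14,-32,60),1),s["ft_force"].round(2))
c=wcam(r,r.camera("wrist"),s);cv2.imwrite("pics/w4.png",c["img"][:,:,::-1])
for n in("scene","top"):
    c=r.camera(n);cv2.imwrite(f"pics/{n}4.png",c["img"][:,:,::-1])
E
python3 -c "
import cv2;a=cv2.imread('pics/scene4.png')[100:260,250:450];b=cv2.imread('pics/top4.png')[130:290,150:350]
cv2.imwrite('pics/c4.png',cv2.resize(cv2.hconcat([a,b]),None,fx=2,fy=2))"
```

```text
18.7667 14.514571330438176 [549.4 130.3  60.6] [548.7 130.4  60. ] [ 0.08  0.41 -1.  ]
```

View pics/w4.png

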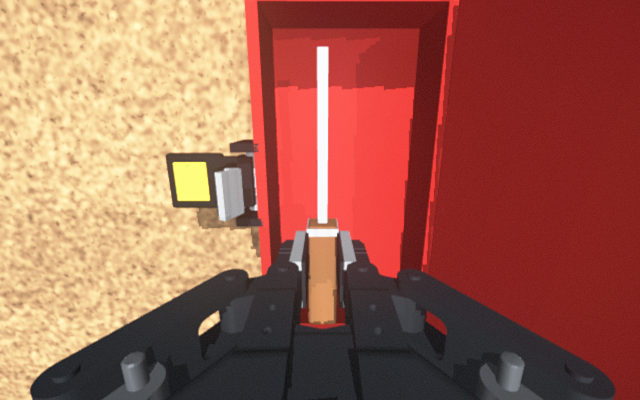

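View pics/c4.png

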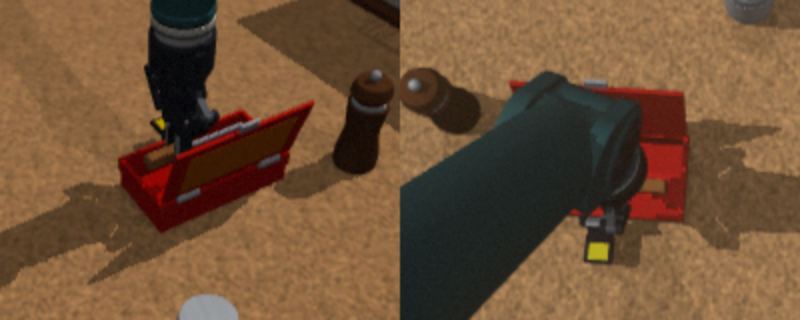

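The skewer is parallel to the walls and inside the opening: the tip at (323,47) lies between walls at about x=262 and x=445. I'll lower it and release.

Run:
```python
from bench import r
from h import *
r.move_linear(bx(-14,-32,43.5),v=60)
r.pause(0.3)
s=r.get_state();print(s["t"],s["ee_pos"].round(1),s["ft_force"].round(2))
r.let_go()
s=r.get_state();print(s["t"],s["grip_width"],s["ft_force"].round(2))
r.move_linear(bx(-16,-32,110),v=150)
s=r.get_state();print(s["t"],s["ft_force"].round(2))
c=r.camera("wrist");cv2.imwrite("pics/w5.png",c["img"][:,:,::-1])
```

```text
19.6417 [548.9 130.4  43.7] [ 0.1  -0.24 -1.37]
20.325 85.44366936085724 [-0.19  0.46 -0.13]
20.9167 [-0.02  0.66  0.13]
```

View pics/w5.png

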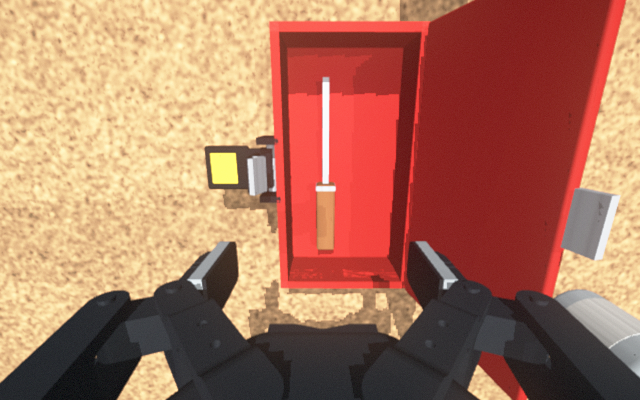

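The skewer lies flat along the box inside the walls: handle at (325,218), tip at (325,80). Next I'll shut the fingers, go over and behind the lid, and push it in an arc, watching the force.

```bash
cat > arc.py <<'E'
from h import *
HZ=53.5;RHO=90.
def tcp(th,rho=RHO):
    return bx(50-rho*np.cos(th)+3*np.sin(th)+11,0,HZ+rho*np.sin(th)+3*np.cos(th))
E
python3 - <<'E'
from bench import r
from arc import *
r.move_linear(bx(-40,-20,190),v=250)
r.close(20)
r.goto(bx(30,0,235),QB)
r.move_linear(bx(112,0,225),v=200)
r.move_linear(bx(112,0,130),v=150)
b=fz(r);s=r.get_state();print(s["t"],s["ee_pos"].round(1),b.round(2))
r.move_linear(bx(95,0,130),v=60)
f=fz(r,2)-b;print(f.round(2))
c=r.camera("scene");cv2.imwrite("pics/s6.png",c["img"][90:250,230:470,::-1].repeat(3,0).repeat(3,1))
np.save("b.npy",b)
E
```

```text
24.8333 [678.1 151.3 131.6] [ 0.02 -0.48  0.23]
[-0.33  0.52 -0.31]
```

View pics/s6.png

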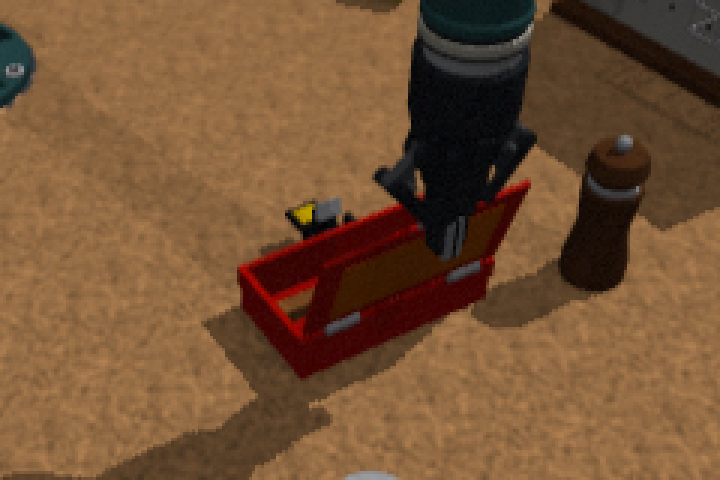

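The shut fingers are behind the lid's free edge, not touching it. Now I'll drive the arc.

Run:
```python
from bench import r
from arc import *
b=np.load("b.npy")
r.move_linear(bx(86,0,140),v=60)
ok=True
for d in (97,90,82,74,66,58,50,42,35,28,22,17,13,10):
    r.move_linear(tcp(np.radians(d)),v=50)
    s=r.get_state();f=s["ft_force"]-b;print(d,s["t"],s["ee_pos"].round(1),f.round(2))
    if np.linalg.norm(f)>9: ok=False;print("STOP");break
c=r.camera("scene");cv2.imwrite("pics/s7.png",c["img"][90:250,230:470,::-1].repeat(3,0).repeat(3,1))
```

```text
97 26.1333 [639.6 154.5 142.5] [ 1.1   0.33 -1.  ]
90 26.5 [628.8 155.3 143.5] [ 0.32  0.73 -0.7 ]
82 26.9 [616.3 156.5 143. ] [ 0.28  0.11 -0.39]
74 27.3 [603.9 157.6 140.7] [ 0.38 -0.53 -0.14]
66 27.7 [591.9 158.7 136.8] [0.87 0.58 1.38]
58 28.1 [580.6 159.7 131.2] [0.75 0.24 1.23]
50 28.5 [570.1 160.5 124. ] [0.29 0.46 2.08]
42 28.9 [560.8 161.3 115.6] [-0.29  0.17  0.67]
35 29.2667 [553.8 162.  107.2] [-0.28  0.95  1.46]
28 29.6333 [547.9 162.5  98. ] [-0.17  0.94  0.94]
22 29.975 [543.8 162.9  89.6] [0.82 0.43 1.  ]
17 30.2833 [541.  163.1  82.3] [-0.18  0.96  1.31]
13 30.5583 [539.3 163.3  76.3] [0.53 0.84 1.38]
10 30.8083 [538.3 163.4  71.8] [-0.43  0.61  1.11]
```

View pics/s7.png

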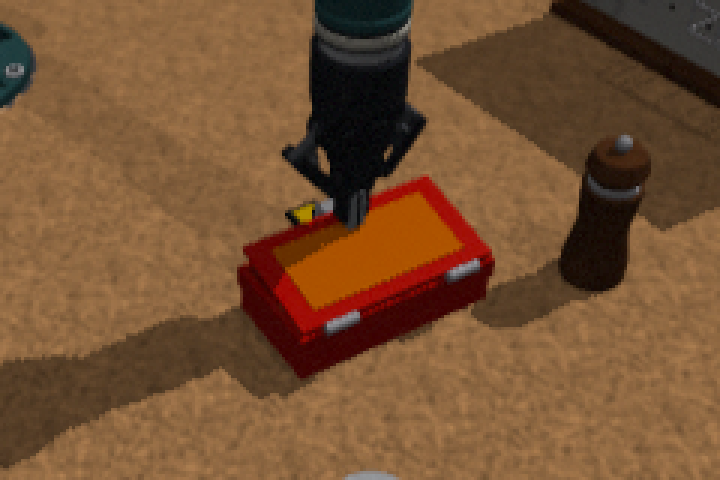

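The lid is held nearly shut, with a gap of about 10° showing. Now I'll take small downward steps and feel for the click.

Run:
```python
from bench import r
from arc import *
b=np.load("b.npy")
z=71.8;x=-28;peak=0;click=None
r.move_linear(bx(x,0,70),v=20);z=70
while z>44:
    z-=1.0 if z>67 else 0.7
    r.move_linear(bx(x,0,z),v=10)
    f=fz(r,4,0.02)-b;s=r.get_state();print(round(z,1),s["ee_pos"][2].round(2),f.round(2))
    if f[2]>12: print("limit");break
    if click is None:
        if peak>3.5 and f[2]<peak-2: click=z;print("CLICK",s["t"])
        peak=max(peak,f[2])
    elif f[2]>5 or click-z>2.5: print("stop");break
print(r.get_state()["t"])
```

```text
69.0 69.01 [0.74 0.65 1.71]
68.0 67.95 [0.33 0.39 1.11]
67.0 66.93 [-0.15  0.71  1.23]
66.3 66.27 [-0.79  0.31  2.32]
65.6 65.6 [-1.63  0.81  4.31]
64.9 64.87 [-2.24  0.98  4.95]
64.2 64.21 [-2.24  0.04  5.25]
63.5 63.53 [-2.09  0.29  5.41]
62.8 62.87 [-3.06  0.21  5.95]
62.1 62.2 [-2.91  1.08  6.03]
61.4 61.59 [-3.09  0.55  7.03]
60.7 60.89 [-2.87  0.11  7.49]
60.0 60.3 [-2.93  0.73  8.03]
59.3 59.54 [-3.35  0.58  7.64]
58.6 58.6 [-2.78  0.35  5.66]
CLICK 35.875
57.9 57.7 [-2.75  0.27  3.16]
57.2 57.11 [-0.3   0.84 -0.45]
56.5 56.52 [0.86 0.43 0.16]
55.8 55.76 [ 0.39  0.52 -0.69]
stop
37.1417
```

Run:
```python
from bench import r
from arc import *
b=np.load("b.npy");z=55.8
while z>50:
    z-=0.6
    r.move_linear(bx(-28,0,z),v=10)
    f=fz(r,4,0.02)-b;print(round(z,1),r.get_state()["ee_pos"][2].round(2),f.round(2))
    if f[2]>4: break
print(r.get_state()["t"])
c=r.camera("scene");cv2.imwrite("pics/s8.png",c["img"][90:250,230:470,::-1].repeat(3,0).repeat(3,1))
```

```text
55.2 55.32 [-0.34  0.26  2.29]
54.6 54.62 [-0.52  0.58  1.79]
54.0 54.1 [-1.22  0.11  3.33]
53.4 53.65 [-1.68  0.17  5.83]
38.4083
```

View pics/s8.png

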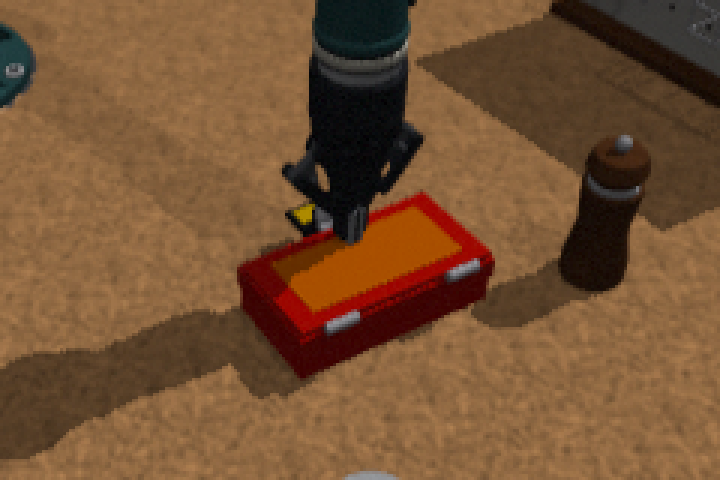

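The fingers met the lid again at z≈55.3 and the hard stop at about 53.7, at only 5.8 N. I'll retract slowly and check that the lid stays shut.

Run:
```python
from bench import r
from arc import *
import pickle
b=np.load("b.npy")
for z in(54.5,56,58):
    r.move_linear(bx(-28,0,z),v=10);print(z,(fz(r,2)-b).round(2))
r.move_linear(bx(-28,0,130),v=120)
r.move_linear(bx(-100,0,260),v=200)
r.pause(1)
s=r.get_state();print(s["t"],s["ft_force"].round(2))
c=wcam(r,r.camera("wrist"),s);cv2.imwrite("pics/w9.png",c["img"][:,:,::-1])
X=cloud(c)
m=mask(c["img"],(8,150,120),(16,255,255));m[:, :200]=0;m[:,440:]=0
v,u=np.nonzero(m);q=X[v,u];q=q[(q[:,2]>30)&(q[:,2]<120)];A=np.c_[q[:,:2],np.ones(len(q))];co=np.linalg.lstsq(A,q[:,2],rcond=None)[0];print("panel plane",len(q),co.round(4),np.median(q[:,2]))
im=[]
for n in("scene","top"):
    c=r.camera(n);cv2.imwrite(f"pics/{n}9.png",c["img"][:,:,::-1])
d=pickle.load(open("cams0.pkl","rb"));
diff=cv2.absdiff(d["top"]["img"],c["img"]);
for nm,(x0,y0,x1,y1) in dict(tin=(305,95,350,150),crock=(440,140,510,200),grind=(145,155,195,200)).items(): print(nm,diff[y0:y1,x0:x1].mean())
```

```text
54.5 [-1.05  0.33  2.32]
56 [ 1.    0.58 -0.22]
58 [ 0.07  0.05 -0.11]
42.2083 [-0.41 -0.84  0.09]
panel plane 3143 [-2.10000e-03  2.00000e-04  5.75009e+01] 56.34965208302927
tin 13.18087542087542
crock 12.061428571428571
grind 10.505037037037036
```

View pics/w9.png

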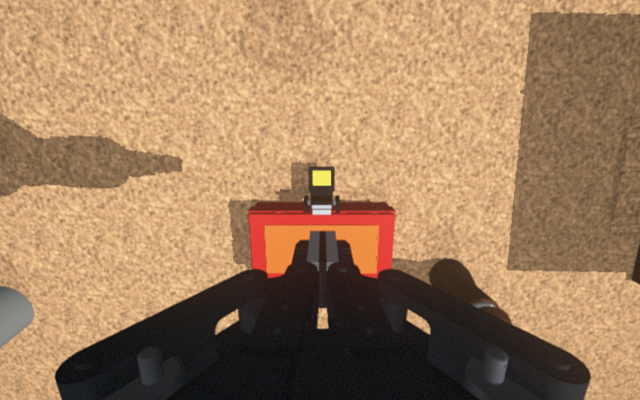

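View pics/scene9.png

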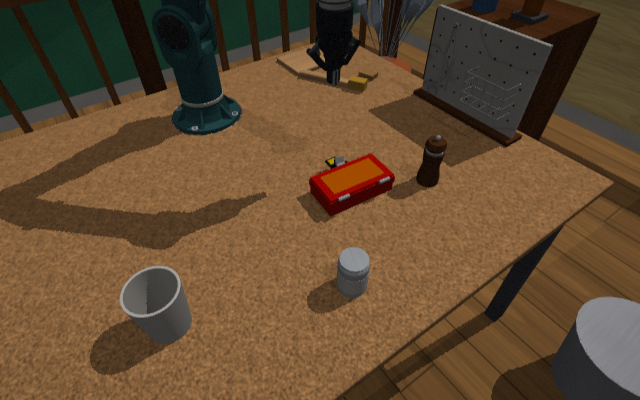

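The lid is flat (slope 0.002) and the panel sits at z≈56, still shut after more than a second untouched. The crock, grinder and tin appear at the same pixels as at the start. I'll hand in.

Run:
```python
from bench import r
print(r.sign_off(), r.get_state()["t"])
```

```text
the job is handed in; nothing more can be done
the job is handed in; nothing more can be done
```

The box is latched shut with the skewer inside, and I handed the job in at about 42 s of the 67 s allowed.

- **Latch:** I felt the pad at about z = 36 mm and pressed it to its stop at about 5.3 N. The lid popped open by itself.
- **Skewer:** I gripped the handle near its top and carried the skewer into the box. I let go with the fingertips just above the rim, because the open fingers are wider than the tray, so it dropped about 30 mm onto the floor. A wrist picture afterwards showed it lying flat along the box, inside the walls.
- **Lid:** I pushed it over from behind. The force peaked at 8.0 N, then fell away at the click, and I eased it to the hard stop at 5.8 N. That peak was slightly above the 7 N you gave, but well under the 20 N that breaks the lid.

**Last checks:** More than a second after I let go, the lid was flat and still shut, and the robot was clear of everything. The crock, grinder and tin looked unmoved by eye. A rough image comparison around them gave differences of 10–13 grey levels, similar for all three. I took that for noise and shadows rather than movement, but did not follow it up.

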